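# Free the ratchet pawl and push the jig's hold-down arm onto the plate

### The job

The drilling jig's blue hold-down arm is propped up by its ratchet. Press the orange pawl's tab all the way down so that the pawl swings clear of the teeth, where it stays, then push the arm down by its black crossbar, past its teeth, until its rubber pad sits on the aluminium plate, and let go. Only press and push: do not raise the arm or pick anything up, leave the plate in its nest, and leave the tools and containers around the jig where they are.

Things in the scene. Friction and masses are not known exactly. Their poses are not given: they have to be found in the camera images.
- jig: drilling jig fixed to the bench: green base plate 330 x 110 x 12 mm. Origin on the bench under the arm's hinge, z up. The arm points along the jig's -x, the pawl's tab along its +x. The arm's hinge axis runs along the jig's y, 90 mm above the origin, between two grey cheeks (outer width 42 mm) that rise to 105 mm; the arm's toothed steel wheel there reaches 53 mm from the hinge. The base spans x -220 to +110 mm, y -55 to +55 mm
- clamp_arm (a joint): hinge of the blue hold-down arm, rad; starts at 0 to 0.1 (raised 46 to 40 degrees above level) and grows as the arm is pushed down: at 0.80 the arm is level and its pad rests on the plate (hard stop at 0.84). While the pawl is engaged a tooth blocks it at about 0.12. Stiff hinge (0.9 N m): the arm stays where it is left, and needs about 2 to 5 N at the crossbar, growing smaller as it nears level. It can be raised to -0.25, but should not be
- handle (a point): centre of the black round crossbar at the arm's end: 24 mm diameter, 90 mm long, along the jig's y. It runs on an arc of 190 mm radius about the hinge, from about 226 mm above the bench (raised) to 90 mm (arm level); push on its top
- pawl (a joint): hinge of the orange pawl, rad; 0 to 0.03 engaged, grows as the tab is pressed down, 0.35 is its stop. The nose is clear of the teeth from about 0.16; count it as free above 0.22. Stiff hinge with no return spring: it stays where it is put; about 3 N on the tab moves it. Its hinge axis runs along the jig's y, at x +44 mm, z 35 mm in the jig's frame
- tab (a point): centre of the top of the pawl's flat orange tab, 36 x 36 mm, 8 mm thick: engaged it lies level at x +136 mm, 80 mm above the bench in the jig's frame; fully pressed it has dropped about 34 mm, moved 10 mm farther out (+x) and slopes down 20 degrees outwards. Nothing is beneath it
- workpiece: loose aluminium plate 60 x 80 x 10 mm lying in the jig's nest, top 22 mm above the bench; origin at the centre of its underside
- nest (a point): centre of the nest's floor, x -100 mm, z 12 mm in the jig's frame, within fences 6 mm high
- screwdriver: loose screwdriver with a red handle, lying beside the jig on its +y side, roughly along the jig's length, under 40 mm high; leave alone. Origin on the bench near its middle
- wrench: loose steel wrench lying flat beside the jig on its -y side, roughly along the jig's length, under 40 mm high; leave alone. Origin on the bench near its middle
- paste_jar: loose small jar with a yellow cap, 56 mm across, 65 mm tall; leave alone. Origin at the centre of its underside
- spray_can: loose can with a blue band, 56 mm across, 150 mm tall; leave alone. Origin at the centre of its underside
- chip_cup: loose open steel cup, 72 mm across, 80 mm tall; leave alone. Origin at the centre of its underside
- bit_block: loose wooden block 100 x 45 x 30 mm with five upright drill bits up to 45 mm above it; leave alone. Origin at the centre of its underside
- screw_box: loose cardboard box 70 x 50 x 35 mm; leave alone. Origin at the centre of its underside
Things that resemble listed ones, but are neither listed nor needed, are in the scene too. Of the things shaped like the workpiece, the aluminium one is meant.

How it is judged:
On the way, in this order (a step that is already met when the one before it is completed fails the run):
1. the pawl is pressed free (above 0.22 rad) while the arm is still up (below 0.3 rad) (value of joint pawl above 0.22 rad and value of joint clamp_arm below 0.3 rad), for 0.2 s.
2. the arm is pushed down until its pad sits on the plate (above 0.76 rad) (value of joint clamp_arm above 0.76 rad), for 0.2 s.
At the end, for the whole second after the job is handed in: The arm is down and at rest with its pad on the plate (joint above 0.76 rad of 0.80), the pawl is still free (above 0.22 rad), and the plate lies in its nest (within 8 mm) (value of joint clamp_arm above 0.76 rad and velocity of joint clamp_arm between -0.05 and 0.05 rad/s and value of joint pawl above 0.22 rad and distance between workpiece and nest below 0.008 m); the robot touches nothing.
It fails at once if the arm was raised instead of pushed down (below -0.08 rad) (value of joint clamp_arm below -0.08 rad).
It fails at once if the plate was lifted or shifted out of its nest (more than 10 mm) (distance of workpiece from where it was at the start of the episode above 0.01 m).
It fails at once if a tool or container beside the jig was moved (more than 25 mm) (distance of any of screwdriver, wrench, paste_jar, spray_can, chip_cup, bit_block, screw_box from where it was at the start of the episode above 0.025 m).
It also fails if it takes over 48 s, if anything falls off the work surface, if the arm or the gripper's body presses on something with over 40 N, if the wrist force passes 120 N, or if a joint passes its speed limit or range.

### The arm

A 7-joint arm with a two-finger parallel gripper is mounted at the origin on the work surface. World frame = base frame: x ahead of the robot, y to its left, z up, the work surface at z = 0. Lengths are in m, angles in rad, forces in N, time in s.
With the tool pointing down it reaches from about 0.4 to 0.925 m from the base axis. Payload 4.1 kg.
Tool frame: the origin (TCP) lies at the centre of the arm's flange, where the gripper is bolted on; the fingertips stand 173 mm ahead of it and the grasp point (between the pads) lies 155 mm ahead of it; z points along the fingers, y is the direction in which the jaws open and shut (so a half turn about z gives the same grasp; the last joint's range is limited). The gripper opens to 85 mm and grips with 20 to 120 N. Pads are 22 mm wide; open, the fingers measure 114 mm over their backs; the gripper's body (76 mm by 85 mm) begins 54 mm behind the grasp point. The pads swing forward as they close: fully open they stand 13 mm farther back than shut.
Start: joints at [-1.219, 0.398, 0.045, 1.537, -0.019, 1.207, -0.051], TCP at [0.283, 0.585, 0.405] pointing down, gripper open.
Joint ranges: [-2.82, 2.82], [-0.49, 2.23], [-1.37, 1.46], [0, 2.46], [-1.36, 4.5], [0.23, 2], [-2.94, 2.94]. Speed limits (rad/s): [2.57, 2.57, 3.14, 3.14, 3.14, 3.14, 3.14].

### API

Orientations are given as a rotation vector (axis times angle).
In Python, from cell import monitor, imaging, order gives the robot as it stands. The module is installed in compiled form; this text tells all that it offers.
- The arm moves only by the tool move_arm, never from a script. Its argument "series" is a list of rows, each an object with "rot": the turn, a rotation vector about the tool's x, y, z in rad, a list of three; "offset": the shift along the tool's x, y, z in m, a list of three; "gripper": the opening, from 0 (shut) to 1 (fully open). A call has 1 to 5 rows; each row shifts and turns the commanded pose from where the row before left it, along the tool's axes as they then stand; what a row does not reach is not made up. A row lasts 1/12 s, in which the tool goes at most 41.7 mm and 7.16 degrees, less where a joint would pass 70% of its speed; a pose out of reach is approached as far as the arm can. A call is refused whole if a number of a shift passes 0.0417 or a number of a turn 0.125, either way. A call with a gripper value outside its range is refused whole. The fingers move at their own pace and stop on an object; "squeeze" is the grip in N (left out, the last holds). Time passes only in rows, so rows that do not move let the fingers close. It gives the time, the measured TCP pose, the force and the opening at its end, in the units of the state.
- monitor.get_obs(): the state, without advancing time (a new reading comes with each control period).
- imaging.get_image(name): name is "side" or "top" or "wrist"; returns (picture, depth): 420x560x3 uint8, red, green, blue; 420x560 float32, m along the optical axis (not along the pixel's ray), 0 where there is no reading.
- imaging.camera_model(name): a dict with "fx", "fy", "cx", "cy" (pixels), "pose" (4x4, takes a point from camera to world coordinates). Camera axes: x right, y down, z forward; pixel columns grow to the right and rows downward; lengths in m; the calibration is good to about 2 mm. A picture is of the moment at which its call begins: read the wrist's pose just before it. camera_model takes no time and is no camera call; for the wrist camera it gives the pose at the moment of the call.
- order.close_job(): hands the job in, once; it reports no verdict.
The state is a dict: "t": time; "q": joint angles; "joint_vel": joint speeds; "joint_torque": joint torques, N m; "tool_pos": TCP position; "ee_rot": TCP orientation; "ft_force": force on the tool from outside, world axes, zero at the start; "ft_torque": the same for the moment, N m; "gripper_width": finger opening in m.
Only numpy, scipy, OpenCV 4.12 (cv2) and the standard library are available. Lean on these libraries where they do the work, as an engineer would, in place of code of your own. Each camera call takes 0.05 s, during which the arm holds its last target.

## Working session

There is one attempt and no reset: what is moved stays moved. The work goes in short steps, Python scripts to look and compute and a tool call to move; the robot and the scene stay as the last step left them, time stands still between calls to the robot, and variables do not carry over. Pictures are saved under pics/ and viewed, and the job is handed in when it is done.

Besides the shell and the picture viewer there is one more tool, called after "Call:" as a command line: name --argument value ..., lists and objects as JSON in quotes. move_arm: Moves the arm, as the interface text tells. Its arguments: {"type":"object","properties":{"series":{"type":"array","items":{"type":"object","properties":{"rot":{"type":"array","items":{"type":"number"}},"offset":{"type":"array","items":{"type":"number"}},"gripper":{"type":"number"}}}},"squeeze":{"type":"number"}},"required":["series"]}

```bash
mkdir -p pics
cat > h.py <<'E'
import numpy as np, cv2
from cell import monitor, imaging, order
def snap(n,tag):
    m=imaging.camera_model(n); p,d=imaging.get_image(n)
    cv2.imwrite(f'pics/{tag}.png',p[:,:,::-1]); np.savez(f'pics/{tag}.npz',p=p,d=d,K=[m['fx'],m['fy'],m['cx'],m['cy']],T=m['pose'])
def load(tag):
    z=np.load(f'pics/{tag}.npz'); return z['p'],z['d'],z['K'],z['T']
def pt(tag,u,v):
    p,d,K,T=load(tag); z=d[v,u]; return (T@[(u-K[2])/K[0]*z,(v-K[3])/K[1]*z,z,1])[:3]
def cloud(tag):
    p,d,K,T=load(tag); v,u=np.mgrid[:420,:560]
    P=np.stack([(u-K[2])/K[0]*d,(v-K[3])/K[1]*d,d,np.ones_like(d)],-1)@T.T
    return p,d,P[...,:3]
E
python3 - <<'E'
from h import *
print(monitor.get_obs())
snap('top','top0'); snap('side','side0')
E
```

```text
{'t': 0.0, 'q': array([-1.21900797,  0.3991974 ,  0.04505218,  1.53789832, -0.01871278,
        1.20689884, -0.05069868]), 'joint_vel': array([ 1.91169412e-03, -9.09317328e-04,  6.89795323e-04,  4.03801461e-05,
       -1.02912790e-03,  8.79026878e-04,  1.16917182e-03]), 'joint_torque': array([-3.52335892e-04, -4.75127470e+01,  1.36431254e+00, -2.54215246e+01,
        1.14611123e-02,  9.71320958e-03,  6.23556929e-06]), 'tool_pos': array([0.28302456, 0.58481204, 0.40365185]), 'ee_rot': array([-0.70190586, -3.06185535,  0.00307086]), 'ft_force': array([-0.35764018,  0.28007869, -0.96529632]), 'ft_torque': array([-0.00672837, -0.02562593,  0.02794784]), 'gripper_width': 0.08540436788569308}
```

View pics/top0.png

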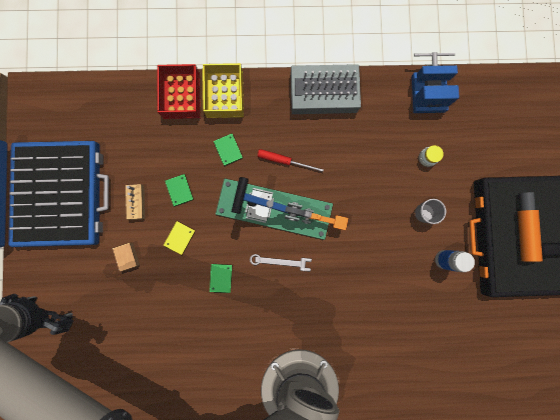

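View pics/side0.png

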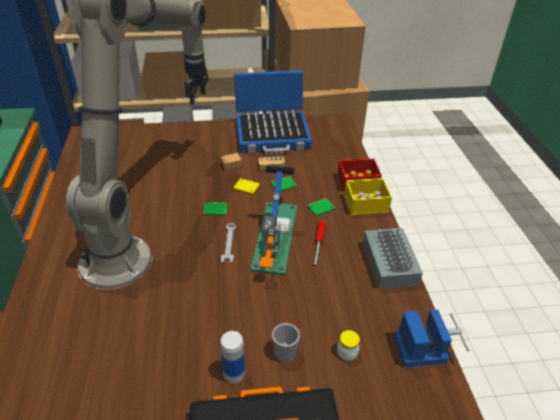

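The top view shows the jig's base spanning (217,180) to (332,238). The crossbar is at about (240,195) and the tab at about (341,223). There is one jig and one orange tab. Other orange things are the toolbox latches at (475,238) and a driver handle at (530,225). The plate inside the jig (260,203) is the aluminium one; the green and yellow plates are decoys. Next I'll crop and measure.

Run:
```python
from h import *
p,d,P=cloud('top0')
c=p[160:260,190:370]; cv2.imwrite('pics/c0.png',cv2.resize(c[:,:,::-1],None,fx=4.4,fy=4.4,interpolation=cv2.INTER_CUBIC))
hsv=cv2.cvtColor(p,cv2.COLOR_RGB2HSV)
roi=np.zeros(d.shape,bool); roi[165:245,205:360]=1
g=roi&(hsv[...,0]>60)&(hsv[...,0]<90)&(hsv[...,1]>80)&(abs(P[...,2]-.012)<.006)
q=P[g][:,:2]; r=cv2.minAreaRect(q.astype(np.float32)*1000); print('base',g.sum(),r)
print(cv2.boxPoints(r))
o=roi&(hsv[...,0]<20)&(hsv[...,1]>170)&(P[...,2]>.06)
print('orange',o.sum(),P[o].mean(0),P[o].min(0),P[o].max(0)); t=cv2.minAreaRect(P[o][:,:2].astype(np.float32)*1000);print(t)
h=roi&(P[...,2]>.195)
print('handle',h.sum(),P[h].mean(0),P[h].min(0),P[h].max(0),cv2.minAreaRect(P[h][:,:2].astype(np.float32)*1000))
for u,v in [(341,223),(336,222),(345,224),(240,195),(242,185),(238,208)]: print(u,v,P[v,u])
```

```text
base 2176 ((520.140380859375, 57.915191650390625), (327.8006286621094, 108.33719635009766), 75.36897277832031)
[[ 426.3282    -86.98761 ]
 [ 531.1523   -114.352875]
 [ 613.9526    202.818   ]
 [ 509.12848   230.18326 ]]
orange 276 [ 0.47652498 -0.10687441  0.0884908 ] [ 0.42972453 -0.14820944  0.06400955] [0.49634947 0.05111121 1.31677105]
((468.9998779296875, -47.02735900878906), (53.96296691894531, 204.4086151123047), 7.022958755493164)
handle 483 [0.5282229  0.12679207 0.34158321] [0.42972453 0.05111121 0.19528784] [0.58595573 0.16035843 1.31677105] ((496.5351257324219, 119.59648895263672), (178.32147216796875, 69.40435791015625), 24.442731857299805)
341 223 [ 0.470231   -0.12848086  0.07515515]
336 222 [ 0.47339814 -0.1144929   0.07550379]
345 224 [ 0.4671355  -0.13965548  0.0748884 ]
240 195 [0.54046546 0.13954429 0.22980531]
242 185 [0.56556423 0.13452412 0.22535425]
238 208 [0.50893571 0.14533766 0.22610998]
```

View pics/c0.png

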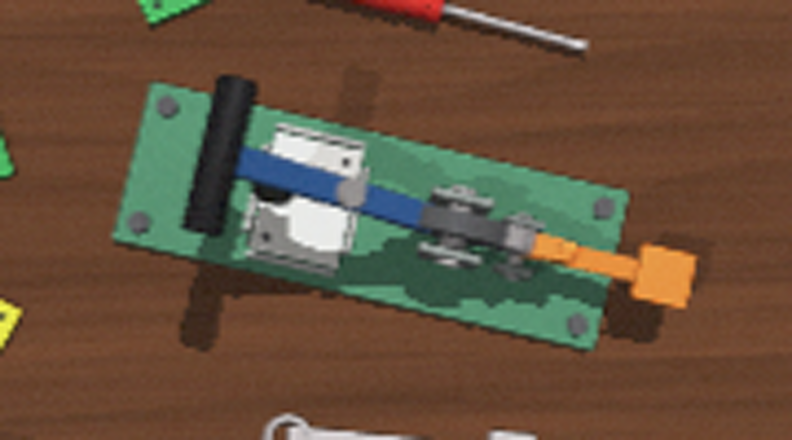

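Call:
move_arm --series '[{"rot":[0,0,-0.0975],"offset":[0,0,-0.02],"gripper":0},{"rot":[0,0,-0.0975],"offset":[0,0,-0.02],"gripper":0},{"rot":[0,0,0],"offset":[-0.02,-0.035,0],"gripper":0},{"rot":[0,0,0],"offset":[-0.02,-0.035,0],"gripper":0},{"rot":[0,0,0],"offset":[-0.02,-0.035,0],"gripper":0}]'

```text
t: 0.52
tool_pos: [0.3146, 0.4672, 0.4444]
ee_rot: [0.398, 3.116, -0.001]
ft_force: [0.8, -0.2, -0.6]
gripper_width: 0.0253
```

```bash
cat >> h.py <<'E'
from scipy.spatial.transform import Rotation as Ro
JX=np.array([-.2526,-.9676,0]);JY=np.array([.9676,-.2526,0]);JO=np.array([.5062,.0047,0])
def jig(w):
    w=np.asarray(w)-JO; return np.array([w@JX,w@JY,w[2]])
def st(x=None):
    o=monitor.get_obs(); R=Ro.from_rotvec(o['ee_rot']).as_matrix()
    tip=o['tool_pos']+R[:,2]*.173
    print('t %.2f'%o['t'],'tcp',o['tool_pos'].round(4),'tip jig',jig(tip).round(4),'F',o['ft_force'].round(1),'w',round(o['gripper_width'],4))
    print('tool axes in jig', np.array([jig(R[:,i]+JO) for i in range(3)]).round(3).tolist())
    if x is not None: print('tool offset', (R.T@( JX*x[0]+JY*x[1]+np.array([0,0,x[2]])+JO-tip)).round(4))
E
python3 - <<'E'
from h import *
st((.140,0,.14))
p,d,P=cloud('top0')
J=np.stack([(P-JO)@JX,(P-JO)@JY,P[...,2]],-1)
hsv=cv2.cvtColor(p,cv2.COLOR_RGB2HSV)
o=(hsv[...,0]<20)&(hsv[...,1]>170)&(abs(P[...,2]-.077)<.012)&(abs(J[...,0]-.13)<.04)&(abs(J[...,1])<.04)
q=J[o]; print(q.min(0),q.max(0),np.median(q,0))
q=q[q[:,0]>.118]; print((q.min(0)+q.max(0))/2)
o=(P[...,2]>.195)&(P[...,2]<.25)&(abs(J[...,0]+.14)<.04)&(abs(J[...,1])<.06)&(p.max(-1)<70)
q=J[o]; print(q.min(0),q.max(0),np.median(q,0))
E
```

```text
t 0.52 tcp [0.3146 0.4672 0.4444] tip jig [-0.399  -0.3022  0.2714] F [ 0.8 -0.2 -0.6] w 0.0253
tool axes in jig [[0.001, -1.0, -0.0], [-1.0, -0.001, -0.0], [0.0, 0.0, -1.0]]
tool offset [-0.3015 -0.5393  0.1316]
[ 0.09001093 -0.01770839  0.06667931] [0.15391625 0.01841656 0.08460405] [0.13096664 0.00020806 0.07792659]
[0.13596953 0.00035409 0.07828966]
[-0.15270526 -0.04468234  0.19967238] [-0.11916883  0.04563906  0.23258808] [-0.14067883 -0.00136879  0.22586407]
```

The tab measures (+136, 0, 79) mm in the jig frame, as described, and the crossbar is at x about -141, y about 0, top about 229 mm. I'll travel over to the tab next.

Call:
move_arm --series '[{"rot":[0,0,0],"offset":[-0.0201,-0.036,0],"gripper":0},{"rot":[0,0,0],"offset":[-0.0201,-0.036,0],"gripper":0},{"rot":[0,0,0],"offset":[-0.0201,-0.036,0],"gripper":0},{"rot":[0,0,0],"offset":[-0.0201,-0.036,0],"gripper":0},{"rot":[0,0,0],"offset":[-0.0201,-0.036,0],"gripper":0}]'

```text
t: 0.93
tool_pos: [0.3663, 0.2665, 0.4444]
ee_rot: [-0.4, -3.116, 0.0]
ft_force: [0.9, 0.5, 0.3]
gripper_width: -0.0004
```

Call:
move_arm --series '[{"rot":[0,0,0],"offset":[-0.0201,-0.036,0],"gripper":0},{"rot":[0,0,0],"offset":[-0.0201,-0.036,0],"gripper":0},{"rot":[0,0,0],"offset":[-0.0201,-0.036,0],"gripper":0},{"rot":[0,0,0],"offset":[-0.0201,-0.036,0],"gripper":0},{"rot":[0,0,0],"offset":[-0.0201,-0.036,0],"gripper":0}]'

```text
t: 1.35
tool_pos: [0.4178, 0.067, 0.4446]
ee_rot: [-0.4, -3.116, -0.001]
ft_force: [1.3, 0.2, -0.1]
gripper_width: -0.0001
```

Run:
```python
from h import *
st((.140,0,.14))
```

```text
t 1.35 tcp [0.4178 0.067  0.4446] tip jig [-0.038  -0.1013  0.2716] F [ 1.3  0.2 -0.1] w -0.0001
tool axes in jig [[-0.0, -1.0, 0.0], [-1.0, 0.0, 0.001], [-0.001, -0.0, -1.0]]
tool offset [-0.1014 -0.178   0.1315]
```

Call:
move_arm --series '[{"rot":[0,0,0],"offset":[-0.0203,-0.0356,0],"gripper":0},{"rot":[0,0,0],"offset":[-0.0203,-0.0356,0],"gripper":0},{"rot":[0,0,0],"offset":[-0.0203,-0.0356,0],"gripper":0},{"rot":[0,0,0],"offset":[-0.0203,-0.0356,0],"gripper":0},{"rot":[0,0,0],"offset":[-0.0203,-0.0356,0],"gripper":0}]'

```text
t: 1.77
tool_pos: [0.471, -0.1307, 0.4447]
ee_rot: [0.4, 3.116, 0.001]
ft_force: [1.4, -0.4, -0.2]
gripper_width: -0.0
```

Call:
move_arm --series '[{"rot":[0,0,0],"offset":[0,0,0.04],"gripper":0},{"rot":[0,0,0],"offset":[0,0,0.04],"gripper":0},{"rot":[0,0,0],"offset":[0,0,0.04],"gripper":0},{"rot":[0,0,0],"offset":[0,0,0.03],"gripper":0},{"rot":[0,0,0],"offset":[0,0,0],"gripper":0}]'

```text
t: 2.18
tool_pos: [0.4681, -0.1276, 0.2891]
ee_rot: [-0.4, -3.103, 0.002]
ft_force: [-0.7, -0.3, -0.4]
gripper_width: -0.0
```

Run:
```python
from h import *
st((.140,0,.085))
snap('side','side1'); p=load('side1')[0]
cv2.imwrite('pics/c1.png',cv2.resize(p[150:300,190:350,::-1],None,fx=4,fy=4,interpolation=cv2.INTER_CUBIC))
```

```text
t 2.18 tcp [ 0.4681 -0.1276  0.2891] tip jig [ 0.1381 -0.0056  0.1161] F [-0.7 -0.3 -0.4] w -0.0
tool axes in jig [[-0.001, -1.0, 0.013], [-1.0, 0.001, -0.003], [0.003, -0.013, -1.0]]
tool offset [-0.006  -0.0018  0.0311]
```

View pics/c1.png

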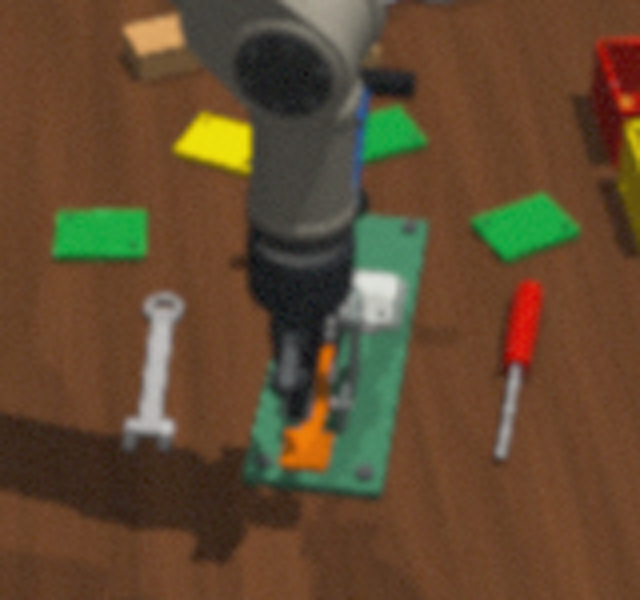

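The tip is above the tab (crop around (305,430)), with a slight tilt and a 6 mm sideways drift. I'll check the joint margins before descending.

Run:
```python
from h import *
st((.140,0,.085)); print(monitor.get_obs()['q'].round(3), monitor.get_obs()['joint_vel'].round(3))
```

```text
t 2.23 tcp [ 0.4697 -0.1283  0.2922] tip jig [ 0.1382 -0.003   0.1192] F [-0.1 -0.5 -0.3] w 0.0
tool axes in jig [[-0.001, -1.0, 0.007], [-1.0, 0.001, -0.002], [0.002, -0.007, -1.0]]
tool offset [-0.0033 -0.0017  0.0342]
[-0.371  0.285  0.643  2.051 -0.218  0.879  1.709] [-0.015 -0.062  0.027 -0.082  0.019  0.012 -0.01 ]
```

Call:
move_arm --series '[{"rot":[0,0,0],"offset":[0,-0.001,0.02],"gripper":0},{"rot":[0,0,0],"offset":[0,0,0.013],"gripper":0},{"rot":[0,0,0],"offset":[0,0,0],"gripper":0},{"rot":[0,0,0],"offset":[0,0,0],"gripper":0},{"rot":[0,0,0],"offset":[0,0,0],"gripper":0}]'

```text
t: 2.65
tool_pos: [0.472, -0.1299, 0.2637]
ee_rot: [0.4, 3.112, 0.001]
ft_force: [-0.1, -0.6, 0.3]
gripper_width: 0.0002
```

Run:
```python
from h import *
st((.140,0,.080))
```

```text
t 2.65 tcp [ 0.472  -0.1299  0.2637] tip jig [0.1387 0.0016 0.0907] F [-0.1 -0.6  0.3] w 0.0002
tool axes in jig [[-0.0, -1.0, -0.004], [-1.0, 0.0, 0.001], [-0.001, 0.004, -1.0]]
tool offset [ 0.0016 -0.0013  0.0107]
```

Call:
move_arm --series '[{"rot":[0,0,0],"offset":[0,-0.001,0.006],"gripper":0},{"rot":[0,0,0],"offset":[0,-0.002,0.006],"gripper":0},{"rot":[0,0,0],"offset":[0,-0.002,0.006],"gripper":0},{"rot":[0,0,0],"offset":[0,-0.002,0.006],"gripper":0},{"rot":[0,0,0],"offset":[0,-0.002,0.006],"gripper":0}]'

```text
t: 3.07
tool_pos: [0.4693, -0.1389, 0.2316]
ee_rot: [0.401, 3.114, -0.0]
ft_force: [2.2, 0.1, 3.1]
gripper_width: -0.0001
```

Run:
```python
from h import *
st((.149,0,.048))
```

```text
t 3.07 tcp [ 0.4693 -0.1389  0.2316] tip jig [0.1483 0.001  0.0586] F [2.2 0.1 3.1] w -0.0001
tool axes in jig [[-0.001, -1.0, -0.002], [-1.0, 0.001, 0.0], [-0.0, 0.002, -1.0]]
tool offset [ 0.001  -0.0007  0.0106]
```

The tool is in contact at about 3 N and the tab is moving. I'll continue to the stop in small steps.

Call:
move_arm --series '[{"rot":[0,0,0],"offset":[0,-0.001,0.004],"gripper":0},{"rot":[0,0,0],"offset":[0,-0.001,0.004],"gripper":0},{"rot":[0,0,0],"offset":[0,0,0.002],"gripper":0},{"rot":[0,0,0],"offset":[0,0,0],"gripper":0}]'

```text
t: 3.4
tool_pos: [0.4677, -0.1403, 0.221]
ee_rot: [-0.401, -3.114, 0.0]
ft_force: [0.9, 0.1, 1.0]
gripper_width: -0.0002
```

Run:
```python
from h import *
st((.149,0,.048))
```

```text
t 3.40 tcp [ 0.4677 -0.1403  0.221 ] tip jig [ 0.1501 -0.0009  0.048 ] F [0.9 0.1 1. ] w -0.0002
tool axes in jig [[-0.001, -1.0, 0.002], [-1.0, 0.001, -0.0], [0.0, -0.002, -1.0]]
tool offset [-0.0009  0.0011 -0.    ]
```

Call:
move_arm --series '[{"rot":[0,0,0],"offset":[0,0,0.002],"gripper":0},{"rot":[0,0,0],"offset":[0,0,0.002],"gripper":0},{"rot":[0,0,0],"offset":[0,0,0],"gripper":0}]'

```text
t: 3.65
tool_pos: [0.4678, -0.1407, 0.2185]
ee_rot: [-0.401, -3.114, -0.002]
ft_force: [-4.0, -0.8, 13.7]
gripper_width: -0.0001
```

Run:
```python
from h import *
st((.149,0,.048))
```

```text
t 3.65 tcp [ 0.4678 -0.1407  0.2185] tip jig [ 0.1502 -0.0007  0.0455] F [-4.  -0.8 13.7] w -0.0001
tool axes in jig [[-0.001, -1.0, 0.002], [-1.0, 0.001, 0.001], [-0.001, -0.002, -1.0]]
tool offset [-0.0007  0.0012 -0.0025]
```

The force reached 13.7 N at a tip height of 45 mm, so the pawl is at its stop. I'll lift straight off and look.

Call:
move_arm --series '[{"rot":[0,0,0],"offset":[0,0,-0.02],"gripper":0},{"rot":[0,0,0],"offset":[0,0,-0.04],"gripper":0},{"rot":[0,0,0],"offset":[0,0,-0.04],"gripper":0},{"rot":[0,0,0],"offset":[0,0,-0.04],"gripper":0},{"rot":[0,0,0],"offset":[0,0,-0.04],"gripper":0}]'

```text
t: 4.07
tool_pos: [0.4672, -0.1398, 0.3988]
ee_rot: [-0.4, -3.113, -0.001]
ft_force: [1.2, 0.4, -0.0]
gripper_width: -0.0004
```

Call:
move_arm --series '[{"rot":[0,0,0],"offset":[0,0,-0.04],"gripper":0},{"rot":[0,0,0],"offset":[0,0.04,-0.01],"gripper":0},{"rot":[0,0,0],"offset":[0,0.04,0],"gripper":0},{"rot":[0,0,0],"offset":[0,0.04,0],"gripper":0},{"rot":[0,0,0],"offset":[0,0.04,0],"gripper":0}]'

```text
t: 4.48
tool_pos: [0.5081, 0.0165, 0.4478]
ee_rot: [-0.4, -3.115, -0.002]
ft_force: [0.7, 0.1, 0.8]
gripper_width: -0.0002
```

Call:
move_arm --series '[{"rot":[0,0,0],"offset":[0,0.04,0],"gripper":0},{"rot":[0,0,0],"offset":[0,0.04,0],"gripper":0},{"rot":[0,0,0],"offset":[0,0.03,0],"gripper":0},{"rot":[0,0,0],"offset":[0,0.02,0],"gripper":0},{"rot":[0,0,0],"offset":[0,0,0],"gripper":0}]'

```text
t: 4.9
tool_pos: [0.541, 0.1469, 0.4463]
ee_rot: [-0.386, -3.115, -0.002]
ft_force: [-0.8, 1.1, -0.4]
gripper_width: 0.0002
```

Run:
```python
from h import *
st((-.143,0,.24))
snap('top','top2'); p,d,P=cloud('top2')
J=np.stack([(P-JO)@JX,(P-JO)@JY,P[...,2]],-1)
hsv=cv2.cvtColor(p,cv2.COLOR_RGB2HSV)
o=(hsv[...,0]<20)&(hsv[...,1]>170)&(abs(J[...,0]-.146)<.02)&(abs(J[...,1])<.03)&(J[...,2]>.02)
print(o.sum(),J[o].min(0),J[o].max(0),np.median(J[o],0),np.polyfit(J[o][:,0],J[o][:,2],1))
cv2.imwrite('pics/c2.png',cv2.resize(p[140:280,180:370,::-1],None,fx=4,fy=4,interpolation=cv2.INTER_CUBIC))
```

```text
t 4.90 tcp [0.541  0.1469 0.4463] tip jig [-0.1466 -0.0028  0.2733] F [-0.8  1.1 -0.4] w 0.0002
tool axes in jig [[0.009, -1.0, 0.003], [-1.0, -0.009, 0.001], [-0.001, -0.003, -1.0]]
tool offset [-0.0028 -0.0036  0.0332]
149 [ 0.12623313 -0.01701361  0.03412418] [0.1622485  0.01831546 0.0542225 ] [0.14406993 0.00028082 0.0452707 ] [-0.32507845  0.091948  ]
```

View pics/c2.png

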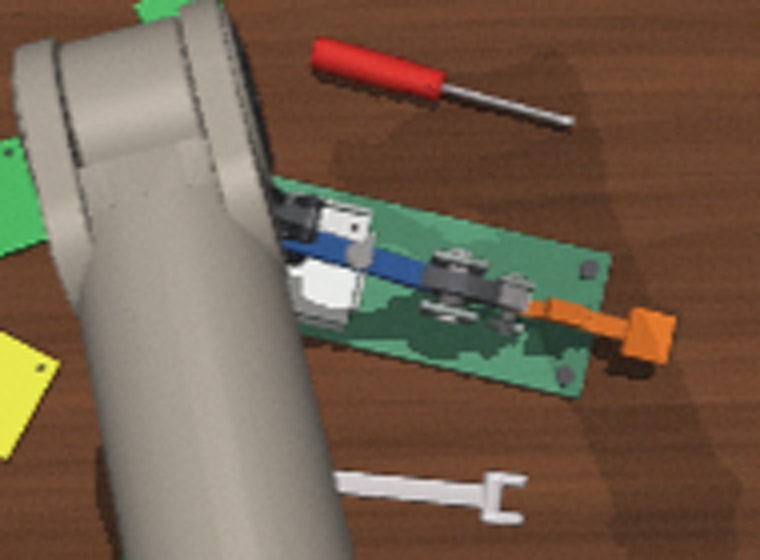

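The pawl is pressed: tab centre (144, 0, 45) mm, slope about 18 degrees, crop pixel (650,335). The arm is still up, and the tip is above the crossbar. I'll descend and follow the arc.

Call:
move_arm --series '[{"rot":[0,0,0],"offset":[-0.001,-0.002,0.02],"gripper":0},{"rot":[0,0,0],"offset":[0,0,0.013],"gripper":0},{"rot":[0,0,0],"offset":[0,0,0],"gripper":0},{"rot":[0,0,0],"offset":[0,0,0],"gripper":0}]'

```text
t: 5.28
tool_pos: [0.5414, 0.1368, 0.4141]
ee_rot: [-0.403, -3.113, 0.002]
ft_force: [0.3, -0.1, 0.6]
gripper_width: -0.0002
```

Run:
```python
from h import *
st((-.145,0,.225))
```

```text
t 5.28 tcp [0.5414 0.1368 0.4141] tip jig [-0.1365  0.0004  0.2411] F [ 0.3 -0.1  0.6] w -0.0002
tool axes in jig [[-0.002, -1.0, 0.002], [-1.0, 0.002, -0.001], [0.001, -0.002, -1.0]]
tool offset [0.0004 0.0085 0.0161]
```

Call:
move_arm --series '[{"rot":[0,0,0],"offset":[0,0.01,0.005],"gripper":0},{"rot":[0,0,0],"offset":[0,0.002,0.01],"gripper":0},{"rot":[0,0,0],"offset":[0,0.004,0.01],"gripper":0},{"rot":[0,0,0],"offset":[0,0.005,0.01],"gripper":0},{"rot":[0,0,0],"offset":[0,0,0],"gripper":0}]'

```text
t: 5.7
tool_pos: [0.5491, 0.1651, 0.3816]
ee_rot: [0.391, 3.109, 0.019]
ft_force: [3.0, 9.2, 6.8]
gripper_width: -0.0001
```

Run:
```python
from h import *
st((-.163,0,.20))
```

```text
t 5.70 tcp [0.5491 0.1651 0.3816] tip jig [-0.1682  0.0021  0.2086] F [3.  9.2 6.8] w -0.0001
tool axes in jig [[0.005, -1.0, -0.006], [-1.0, -0.005, 0.013], [-0.013, 0.006, -1.0]]
tool offset [ 0.0022 -0.0053  0.0086]
```

The tip's thin direction lies along the jig's x. It ended up about 11 mm outward of the bar's crown, and the force is mostly horizontal, so it is slipping off the outer side. I'll lift, open the fingers about 17 mm so the two tips cradle the bar, and re-approach.

Call:
move_arm --series '[{"rot":[0,0,0],"offset":[0,0.002,-0.02],"gripper":0},{"rot":[0,0,0],"offset":[0,0,-0.02],"gripper":0.2},{"rot":[0,0,0],"offset":[0,0,0],"gripper":0.2},{"rot":[0,0,0],"offset":[0,0,0],"gripper":0.2}]'

```text
t: 6.03
tool_pos: [0.5482, 0.1608, 0.4204]
ee_rot: [0.399, 3.114, 0.002]
ft_force: [0.1, -0.0, 0.4]
gripper_width: 0.017
```

Run:
```python
from h import *
st((-.152,0,.23))
snap('side','side3'); snap('wrist','w3'); snap('top','top3')
p=load('side3')[0]
a=cv2.resize(p[130:280,200:350,::-1],(400,400),interpolation=cv2.INTER_CUBIC)
p=load('w3')[0]; b=cv2.resize(p[:,:,::-1],(400,300)); b=cv2.copyMakeBorder(b,0,100,0,0,cv2.BORDER_CONSTANT)
cv2.imwrite('pics/c3.png',np.hstack([a,b]))
p,d,P=cloud('side3'); J=np.stack([(P-JO)@JX,(P-JO)@JY,P[...,2]],-1)
hsv=cv2.cvtColor(p,cv2.COLOR_RGB2HSV)
o=(hsv[...,0]>105)&(hsv[...,0]<125)&(hsv[...,1]>120)&(abs(J[...,1])<.03)&(J[...,0]<-.03)&(J[...,0]>-.18)&(J[...,2]>.05)
q=J[o]; print(o.sum(), np.polyfit(q[:,0],q[:,2],1), q.min(0),q.max(0))
```

```text
t 6.03 tcp [0.5482 0.1608 0.4204] tip jig [-0.162   0.0015  0.2474] F [ 0.1 -0.   0.4] w 0.017
tool axes in jig [[0.0, -1.0, -0.002], [-1.0, -0.0, 0.002], [-0.002, 0.002, -1.0]]
tool offset [ 0.0015 -0.01    0.0174]
173 [-0.82236617  0.08955909] [-0.17182073 -0.01572648  0.09244371] [-0.03052511  0.018185    0.34381579]
```

View pics/c3.png

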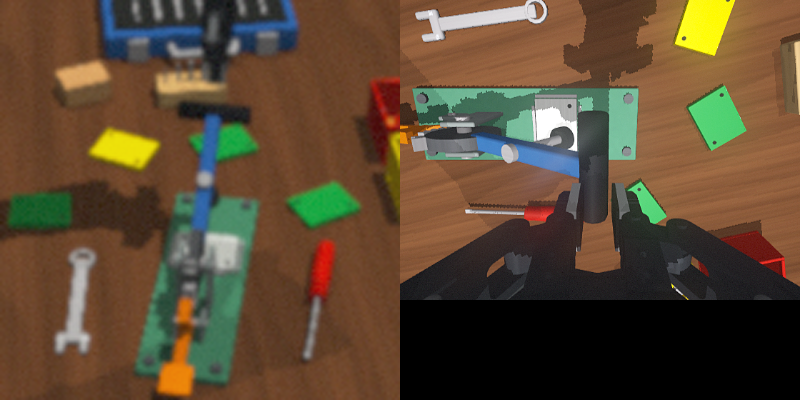

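Run:
```python
from h import *
p,d,P=cloud('w3'); J=np.stack([(P-JO)@JX,(P-JO)@JY,P[...,2]],-1)
for v in (175,200,220,240):
    print(v,[J[v,u].round(4).tolist() for u in (255,263,272,280,288)])
o=(abs(J[...,0]+.155)<.03)&(abs(J[...,1])<.05)&(J[...,2]>.18)&(J[...,2]<.235)&(p.max(-1)<80)
o[270:]=0
q=J[o]; print(o.sum(),q.min(0),q.max(0)); t=q[q[:,2]>q[:,2].max()-.006]; print(t.mean(0))
s=q[(q[:,1]>.0)]; A=np.c_[2*s[:,0],2*s[:,2],np.ones(len(s))]; c=np.linalg.lstsq(A,s[:,0]**2+s[:,2]**2,rcond=None)[0]; print('circle',c[:2],(c[2]+c[0]**2+c[1]**2)**.5)
```

```text
175 [[-0.1501, -0.0366, 0.2069], [-0.1543, -0.0369, 0.2082], [-0.1589, -0.037, 0.2087], [-0.1631, -0.0367, 0.2074], [-0.1673, -0.036, 0.2035]]
200 [[-0.1497, -0.0228, 0.2051], [-0.1541, -0.0234, 0.2073], [-0.1589, -0.0236, 0.2082], [-0.1631, -0.0234, 0.2075], [-0.1674, -0.0226, 0.2044]]
220 [[-0.1496, -0.0118, 0.2058], [-0.154, -0.0123, 0.2074], [-0.1589, -0.0129, 0.2093], [-0.1631, -0.0125, 0.208], [-0.1675, -0.0113, 0.2042]]
240 [[-0.1494, -0.0, 0.2052], [-0.1539, -0.0012, 0.2083], [-0.1588, -0.0012, 0.2083], [-0.1631, -0.0013, 0.2087], [-0.1677, 0.0007, 0.2034]]
4247 [-0.16966383 -0.04521342  0.19009491] [-0.14604385  0.01982714  0.21062307]
[-0.15840182 -0.01477663  0.20758866]
circle [-0.15783503  0.1977175 ] 0.011210209964860782
```

The bar centre is at (-158, 197) mm, so the joint is at about 0.20 rad, already past the tooth. The cradle is nearly centred, so I'll descend and continue along the arc.

Call:
move_arm --series '[{"rot":[0,0,0],"offset":[0.001,-0.003,0.015],"gripper":0.2},{"rot":[0,0,0],"offset":[0,0,0.015],"gripper":0.2},{"rot":[0,0,0],"offset":[0,0,0],"gripper":0.2},{"rot":[0,0,0],"offset":[0,0,0],"gripper":0.2}]'

```text
t: 6.52
tool_pos: [0.5456, 0.1577, 0.3884]
ee_rot: [-0.4, -3.113, 0.002]
ft_force: [0.8, 0.5, 0.4]
gripper_width: 0.0168
```

Run:
```python
from h import *
st((-.163,0,.195))
```

```text
t 6.52 tcp [0.5456 0.1577 0.3884] tip jig [-0.1577 -0.001   0.2154] F [0.8 0.5 0.4] w 0.0168
tool axes in jig [[-0.0, -1.0, 0.003], [-1.0, 0.0, -0.002], [0.002, -0.003, -1.0]]
tool offset [-0.001   0.0054  0.0203]
```

Call:
move_arm --series '[{"rot":[0,0,0],"offset":[0,0.0005,0.0125],"gripper":0.2},{"rot":[0,0,0],"offset":[0,0.0045,0.0083],"gripper":0.2},{"rot":[0,0,0],"offset":[0,0.004,0.0083],"gripper":0.2},{"rot":[0,0,0],"offset":[0,0.004,0.0083],"gripper":0.2},{"rot":[0,0,0],"offset":[0,0,0],"gripper":0.2}]'

```text
t: 6.93
tool_pos: [0.5502, 0.1717, 0.3524]
ee_rot: [0.398, 3.114, 0.002]
ft_force: [1.5, 2.3, 1.0]
gripper_width: 0.0172
```

Run:
```python
from h import *
st((-.1815,0,.1516))
```

```text
t 6.93 tcp [0.5502 0.1717 0.3524] tip jig [-0.1731  0.0008  0.1794] F [1.5 2.3 1. ] w 0.0172
tool axes in jig [[0.001, -1.0, -0.002], [-1.0, -0.001, 0.002], [-0.002, 0.002, -1.0]]
tool offset [0.0009 0.0084 0.0278]
```

Call:
move_arm --series '[{"rot":[0,0,0],"offset":[0,0.003,0.009],"gripper":0.2},{"rot":[0,0,0],"offset":[0,0.003,0.009],"gripper":0.2},{"rot":[0,0,0],"offset":[0,0.0025,0.009],"gripper":0.2},{"rot":[0,0,0],"offset":[0,0.002,0.009],"gripper":0.2},{"rot":[0,0,0],"offset":[0,0.001,0.008],"gripper":0.2}]'

```text
t: 7.35
tool_pos: [0.5536, 0.1843, 0.3101]
ee_rot: [0.398, 3.112, 0.01]
ft_force: [0.7, 5.0, 5.6]
gripper_width: 0.017
```

Run:
```python
from h import *
st((-.19,0,.0955))
```

```text
t 7.35 tcp [0.5536 0.1843 0.3101] tip jig [-0.187   0.0011  0.1371] F [0.7 5.  5.6] w 0.017
tool axes in jig [[0.001, -1.0, -0.004], [-1.0, -0.001, 0.007], [-0.007, 0.004, -1.0]]
tool offset [0.0012 0.0027 0.0416]
```

Call:
move_arm --series '[{"rot":[0,0,0],"offset":[0,0.001,0.008],"gripper":0.2},{"rot":[0,0,0],"offset":[0,0.0005,0.008],"gripper":0.2},{"rot":[0,0,0],"offset":[0,0.0005,0.008],"gripper":0.2},{"rot":[0,0,0],"offset":[0,0,0.005],"gripper":0.2},{"rot":[0,0,0],"offset":[0,0,0],"gripper":0.2}]'

```text
t: 7.77
tool_pos: [0.5539, 0.1869, 0.2803]
ee_rot: [0.397, 3.112, 0.01]
ft_force: [1.5, 6.1, 1.9]
gripper_width: 0.0172
```

Run:
```python
from h import *
st((-.19,0,.0955))
```

```text
t 7.77 tcp [0.5539 0.1869 0.2803] tip jig [-0.1895  0.0007  0.1073] F [1.5 6.1 1.9] w 0.0172
tool axes in jig [[0.002, -1.0, -0.003], [-1.0, -0.002, 0.007], [-0.007, 0.003, -1.0]]
tool offset [0.0007 0.0004 0.0118]
```

Call:
move_arm --series '[{"rot":[0,0,0],"offset":[0,0.001,0.004],"gripper":0.2},{"rot":[0,0,0],"offset":[0,0.0005,0.004],"gripper":0.2},{"rot":[0,0,0],"offset":[0,0,0.003],"gripper":0.2},{"rot":[0,0,0],"offset":[0,0,0],"gripper":0.2}]'

```text
t: 8.1
tool_pos: [0.5546, 0.1873, 0.2725]
ee_rot: [0.399, 3.114, 0.01]
ft_force: [-3.7, 5.2, 20.9]
gripper_width: 0.0171
```

Run:
```python
from h import *
st((-.19,0,.0955))
```

```text
t 8.10 tcp [0.5546 0.1873 0.2725] tip jig [-0.1901  0.0009  0.0995] F [-3.7  5.2 20.9] w 0.0171
tool axes in jig [[0.001, -1.0, -0.002], [-1.0, -0.001, 0.007], [-0.007, 0.002, -1.0]]
tool offset [ 0.001  -0.0001  0.004 ]
```

The upward force is 21 N at bar height, so the pad is on the plate. I'll hold briefly, lift straight up, and verify by camera before handing in.

Call:
move_arm --series '[{"rot":[0,0,0],"offset":[0,0,0.0005],"gripper":0.2},{"rot":[0,0,0],"offset":[0,0,0],"gripper":0.2},{"rot":[0,0,0],"offset":[0,0,0],"gripper":0.2}]'

```text
t: 8.35
tool_pos: [0.5545, 0.1872, 0.2725]
ee_rot: [0.399, 3.113, 0.011]
ft_force: [-5.2, 4.0, 22.9]
gripper_width: 0.0171
```

Call:
move_arm --series '[{"rot":[0,0,0],"offset":[0,0,-0.01],"gripper":0.2},{"rot":[0,0,0],"offset":[0,0,-0.02],"gripper":0.2},{"rot":[0,0,0],"offset":[0,0,-0.03],"gripper":0.2},{"rot":[0,0,0],"offset":[0,0,0],"gripper":0.2},{"rot":[0,0,0],"offset":[0,0,0],"gripper":0.2}]'

```text
t: 8.77
tool_pos: [0.5537, 0.1842, 0.3293]
ee_rot: [0.401, 3.114, 0.002]
ft_force: [-0.5, -0.6, 0.3]
gripper_width: 0.017
```

Run:
```python
from h import *
st()
snap('wrist','w4'); snap('side','side4')
p,d,P=cloud('w4'); J=np.stack([(P-JO)@JX,(P-JO)@JY,P[...,2]],-1)
o=(abs(J[...,0]+.19)<.03)&(abs(J[...,1])<.05)&(J[...,2]>.075)&(J[...,2]<.12)&(p.max(-1)<80); o[270:]=0
s=J[o]; A=np.c_[2*s[:,0],2*s[:,2],np.ones(len(s))]; c=np.linalg.lstsq(A,s[:,0]**2+s[:,2]**2,rcond=None)[0]
print(len(s),'circle',c[:2],(c[2]+c[0]**2+c[1]**2)**.5, 'top',np.percentile(s[:,2],97))
q=load('side4')[0]
a=cv2.resize(q[130:280,200:350,::-1],(400,400),interpolation=cv2.INTER_CUBIC)
b=cv2.copyMakeBorder(cv2.resize(p[:,:,::-1],(400,300)),0,100,0,0,cv2.BORDER_CONSTANT)
cv2.imwrite('pics/c4.png',np.hstack([a,b]))
p,d,P=cloud('side4'); J=np.stack([(P-JO)@JX,(P-JO)@JY,P[...,2]],-1); hsv=cv2.cvtColor(p,cv2.COLOR_RGB2HSV)
o=(hsv[...,0]<20)&(hsv[...,1]>170)&(abs(J[...,0]-.146)<.02)&(abs(J[...,1])<.03)&(J[...,2]>.02)
print(np.median(J[o],0),np.polyfit(J[o][:,0],J[o][:,2],1))
```

```text
t 8.77 tcp [0.5537 0.1842 0.3293] tip jig [-0.1859  0.0009  0.1563] F [-0.5 -0.6  0.3] w 0.017
tool axes in jig [[-0.001, -1.0, -0.002], [-1.0, 0.001, 0.001], [-0.001, 0.002, -1.0]]
3040 circle [-0.19101794  0.09127772] 0.010418196911384865 top 0.10192169385161273
[ 1.46936741e-01 -1.19888357e-04  4.35903188e-02] [-0.3263919   0.09171302]
```

View pics/c4.png

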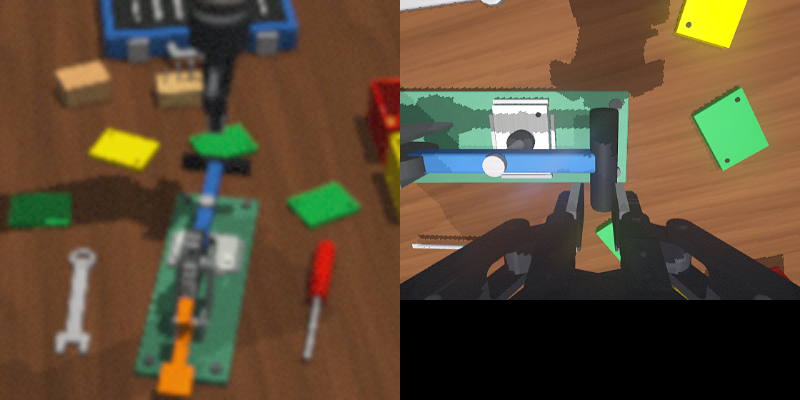

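The arm is level: the bar's centre is at (-191, 91) mm and its top at 102 mm. The tab still slopes about 18 degrees, the plate is in its nest and the gripper is clear by about 50 mm. I'll move a little farther off, let things settle, then hand in.

Call:
move_arm --series '[{"rot":[0,0,0],"offset":[0,0,-0.03],"gripper":0.2},{"rot":[0,0,0],"offset":[0,0,-0.02],"gripper":0.2},{"rot":[0,0,0],"offset":[0,0,0],"gripper":0.2},{"rot":[0,0,0],"offset":[0,0,0],"gripper":0.2},{"rot":[0,0,0],"offset":[0,0,0],"gripper":0.2}]'

```text
t: 9.28
tool_pos: [0.5525, 0.1846, 0.3761]
ee_rot: [-0.4, -3.113, 0.003]
ft_force: [0.0, 0.3, -1.1]
gripper_width: 0.0169
```

Run:
```python
from h import *
st(); print(order.close_job())
```

```text
t 9.28 tcp [0.5525 0.1846 0.3761] tip jig [-0.1854 -0.0011  0.2031] F [ 0.   0.3 -1.1] w 0.0169
tool axes in jig [[-0.0, -1.0, 0.003], [-1.0, 0.0, -0.002], [0.002, -0.003, -1.0]]
the job is handed in; nothing more can be done
None
```

The arm is down with its pad on the plate and the pawl is still free. I handed the job in at 9.3 s of the 48 s allowed.

**What I did:** I pressed the orange tab to its stop with closed fingertips, reaching about 14 N. I then pushed the crossbar down its arc until the pad met the plate, at about 23 N, and lifted clear.

**One correction:** the first push ran off the bar's outer side, at about 12 N with most of it sideways. I lifted, opened the fingers 17 mm to cradle the bar, and finished the push. At that point the arm was at about 0.20 rad, already past the tooth.

**Last checks:**
- **Arm:** the crossbar's top was at 102 mm and its centre at x -191 mm and height 91 mm, so the arm is level, about 0.80 rad.
- **Pawl:** the tab still slopes about 18 degrees, with its centre at 44 mm. That is about 0.32 rad or more, well above the 0.22 needed.
- **Plate and surroundings:** by eye, the plate is in its nest, and the wrench and screwdriver were not visibly moved. I did not measure either, and I did not re-check the jar, can, cup and screw box at the end.
- **Gripper:** it stood about 100 mm above the bar at hand-in, touching nothing, with about 1 N on the wrist sensor, its usual free-air reading.

No final check failed or disagreed.

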